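Free the seized plug of the stock urn's draw-off tap

ROBOT

A 6-joint arm with a two-finger parallel gripper is mounted at the origin on a cart in front of the work surface, level with it; the furniture and walls round the work are solid. World frame = base frame: x ahead of the robot, y to its left, z up, the work surface at z = 0. Lengths are in m, angles in rad, forces in N, time in s.
With the tool pointing down it reaches from about 0.325 to 0.775 m from the base axis. Payload 5.5 kg.
Tool frame: the origin (TCP) lies between the finger pads; the fingertips stand 8 mm ahead of it and the grasp point (between the pads) lies 11 mm behind it (tcp_to_tips is the distance from the TCP to the fingertips, in m); z points along the fingers, y is the line along which they close (so a half turn about z gives the same grasp; the last joint's range is limited). The gripper opens to 88 mm and grips with 3 to 60 N. Pads are 20 mm wide; open, the fingers measure 115 mm over their backs; the gripper's body (75 mm by 178 mm) begins 61 mm behind the grasp point.
Start: joints at [-1.245, 0.091, 1.231, -0, 1.82, -0.057], TCP at [0.224, -0.557, 0.231] pointing down, gripper open.
Joint ranges: [-2.87, 2.87], [-0.86, 2.18], [0.17, 2.46], [-1.51, 4.65], [0.06, 2.69], [-2.65, 2.65]. Speed limits (rad/s): [2.57, 2.57, 3.01, 3.14, 3.14, 3.14].

INTERFACE

Orientations are given as a unit quaternion [w, x, y, z].
In Python, from bench import * gives the robot as it stands. Calls block until the motion is done:
- move_to(position, orientation): joint-space move of the TCP to a pose.
- move_l(position, speed=0.15, orientation=None): straight line of the TCP; orientation=None keeps the orientation; speed is the mean speed in m/s.
- movej(angles): joint-space move.
- gripper_open() and close(): open the fingers fully, or close them until they stop; the grip force is fixed at half the most.
- hold(seconds).
- inverse_kinematics(position, orientation): joint angles nearest the present ones, or None.
- state(): the state.
- get_image(name): name is "side" or "top" or "wrist"; returns a dict with "frame" (384x512x3 uint8, blue, green, red), "depth" (384x512 float32, m along the optical axis (not along the pixel's ray), 0 where there is no reading), "camera_matrix" (3x3 intrinsics, pixels), "view" (4x4, takes a point from world to camera coordinates). Camera axes: x right, y up, looking along -z (the intrinsics and any distortion apply to the point x, -y, -z); pixel columns grow to the right and rows downward; lengths in m; the calibration is good to about 2 mm. The wrist camera is an equidistant fisheye: a pixel r from the principal point sees the ray r / f radians off the axis. A picture is of the moment at which its call begins.
A pose or a line that the arm cannot do raises IKError and nothing moves.
- job_done(): hands the job in; it is judged then, once.
The state is a dict: "time": time; "joint_pos": joint angles; "dq": joint speeds; "joint_torque": joint torques, N m; "ee_pos": TCP position; "ee_rot": TCP orientation; "ft_force": force on the tool from outside, world axes, zero at the start; "moment": the same for the moment, N m; "finger_gap": finger opening in m; "finger_force": force on a finger pad.
Only numpy, scipy, OpenCV 4.12 (cv2) and the standard library are available. Lean on these libraries where they do the work, as an engineer would, in place of code of your own. Each camera call takes 0.05 s, during which the arm holds its last target. There are 200 camera calls.

TASK

The red-winged plug of the urn's draw-off tap has seized in its tapered seat and has to come out for washing. Work it loose by twisting it to and fro while easing it upwards, draw it out along its leaning axis without dragging or tipping the urn, and set it down in the steel bowl. Do not drop the plug, and leave the salt shaker and the lemon where they are.

Things in the scene. Friction and masses are not known exactly. Their poses are not given: they have to be found in the camera images.
- urn: Stainless stock urn, empty, about 4.2 kg, standing loose on four legs. Round vessel 224 mm across (236 mm at the rim), its wall from 190 to 323 mm above the worktop, lid and black knob up to 370 mm, a wire handle on either side (y, 145 mm out). Origin: on the worktop under the vessel's middle; z up; the tap is on its -x side. A pull of about 18 N or more along the plug's axis begins to drag it.
- tap: Steel tap body fixed to the urn's front, under the vessel's edge: a barrel 51 mm across whose axis leans 28 degrees out from the urn. Origin: on that axis, 22 mm below the barrel's open upper mouth; z along the axis, up and away from the urn; the plug comes out along +z. The tool must lean with the axis: upright, the gripper's body meets the urn's rim.
- plug: The tap's plug, 101 mm long, 500 g. Origin: centre of its small lower end; z along its axis to the wings. 0 to 50 mm: brass taper, 13 to 23 mm thick; 55 to 62 mm: steel collar 34 mm across; 79 to 101 mm: red wing handle, 56 mm along the plug's y, 14 mm thick, 22 mm high, flat ends. Seated, its origin is 30 mm below the tap's origin (52 mm inside the mouth), the collar 3 mm above the mouth.
- plug_grip (a point): Centre of the plug's red wings, on its axis, 90 mm from its small end. With the wings held by their ends there is room to turn the gripper about 25 degrees either way before its body nears the vessel. Turning the seized plug takes 0.3 to 0.8 N m, either way, any amount. A firm grip (about 40 N) is needed.
- plug_mid (a point): Point on the plug's axis 55 mm from its small end, near its centre of mass.
- tap_mouth (a point): Centre of the upper mouth of the tap's barrel. The sleeve inside grips the taper: a straight pull drags the urn, but while the plug is turning it follows a light pull, 1 to 2 mm for each stroke of about 40 degrees; when the turning stops it holds again. The hold fades as it rises: after about 10 mm a straight pull of 10 to 15 N draws it out, after 20 mm it is loose.
- bowl: Loose steel mixing bowl, 210 mm across at the rim, 66 mm high, 0.4 kg. Origin: centre of its underside, z up.
- bowl_in (a point): Centre of the bowl's inner floor.
- churn: Steel churn-shaped salt shaker, 62 mm across, 113 mm high, loose; origin at the centre of its underside. To be left alone.
- lemon_1: Lemon, 71 mm long, loose; origin at its underside. To be left alone.

How it is judged:
On the way:
1. the plug is drawn out of the tap, its small end clear of the barrel's mouth, with the urn still standing in its place (z of plug in the frame of tap above 0.024 m and distance of urn from where it was at the start of the episode below 0.03 m), for 0.1 s.
At the end, for the whole second after the job is handed in: The plug lies at rest in the bowl (its middle within 85 mm of the bowl's axis and less than 75 mm above its underside, resting on the bowl), the bowl stands flat (within 6 degrees), and the urn stands upright within 30 mm of where it stood (horizontal distance between plug_mid and bowl_in below 0.085 m and z of plug_mid in the frame of bowl below 0.075 m and contact force between plug and bowl above 0.3 N and linear speed of plug below 0.03 m/s and angle between bowl's own z axis and vertical below 0.1 rad and distance of urn from where it was at the start of the episode below 0.03 m and angle between urn's own z axis and vertical below 0.05 rad); the robot touches nothing.
It fails at once if the urn is dragged more than 30 mm or tipped more than 6 degrees (distance of urn from where it was at the start of the episode above 0.03 m or angle between urn's own z axis and vertical above 0.105 rad).
It fails at once if the plug is dropped: it falls faster than 1.2 m/s, out of the fingers (linear speed of plug above 1.2 m/s and contact force between plug and the fingers below 0.05 N).
It fails at once if the shaker or the lemon is shifted more than 30 mm (distance of any of churn, lemon_1 from where it was at the start of the episode above 0.03 m).
It also fails if it takes over 58 s, if anything falls off the work surface, if the arm or the gripper's body presses on something with over 40 N, if the wrist force passes 120 N, or if a joint passes its speed limit or range.

## Working session

There is one attempt and no reset: what is moved stays moved. The work goes in short steps, each a Python script; the robot and the scene stay as the last script left them, time stands still between calls to the robot, and variables do not carry over. Pictures are saved under pics/ and viewed, at most 10 in all, crops included, and the job is handed in when it is done.

```bash
mkdir -p pics; ls; python3 - <<'E'
from bench import *
import cv2,numpy as np
ims=[get_image(n) for n in("side","top")]
for n,i in zip(("side","top"),ims):
    np.savez(f"pics/{n}.npz",**i); print(n,i["camera_matrix"].tolist(),np.round(i["view"],3).tolist(), (i["depth"]>0).mean(), [k for k in i])
cv2.imwrite("pics/side.png",ims[0]["frame"]);cv2.imwrite("pics/top.png",ims[1]["frame"])
print(state())
E
```

```text
pics
side [[415.76361562212196, 0.0, 259.51211971465807], [0.0, 415.76361562212196, 195.01711672879495], [0.0, 0.0, 1.0]] [[0.56, -0.829, -0.007, -0.439], [0.735, 0.493, 0.465, -0.424], [-0.382, -0.265, 0.885, -0.817], [0.0, 0.0, 0.0, 1.0]] 0.9959513346354166 ['frame', 'depth', 'camera_matrix', 'view']
top [[369.194453971856, 0.0, 250.1786412992845], [0.0, 369.194453971856, 185.83886395148338], [0.0, 0.0, 1.0]] [[-0.412, -0.911, 0.004, 0.117], [0.887, -0.4, 0.23, -0.614], [-0.208, 0.099, 0.973, -1.009], [0.0, 0.0, 0.0, 1.0]] 0.9960835774739584 ['frame', 'depth', 'camera_matrix', 'view']
{'time': 0.1, 'joint_pos': array([-1.24471870e+00,  9.17800535e-02,  1.23171709e+00,  1.12176994e-05,
        1.81976196e+00, -5.67112582e-02]), 'dq': array([ 0.0013554 ,  0.00042389, -0.0009645 , -0.00071678,  0.00083142,
       -0.00041192]), 'joint_torque': array([ 1.16824838e-03, -4.47858059e+01, -4.07569814e+01,  6.98959362e-02,
        2.84931622e-02, -1.16011502e-04]), 'ee_pos': array([ 0.2240283 , -0.55636301,  0.22964934]), 'ee_rot': array([-8.26405809e-04,  9.81739324e-01,  1.90229348e-01, -1.06494128e-04]), 'ft_force': array([0.30350435, 0.87229677, 0.17241061]), 'moment': array([-0.00226412,  0.03360493, -0.03260745]), 'finger_force': 0.0, 'finger_gap': 0.08817457481379028}
```

View pics/side.png

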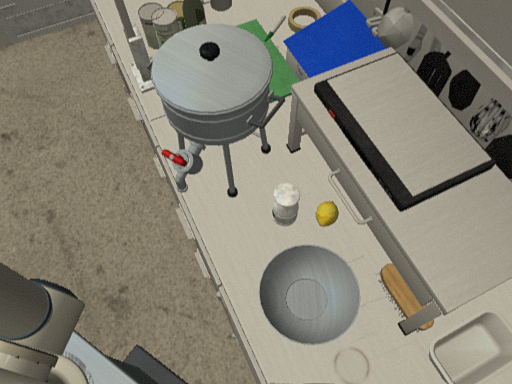

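View pics/top.png

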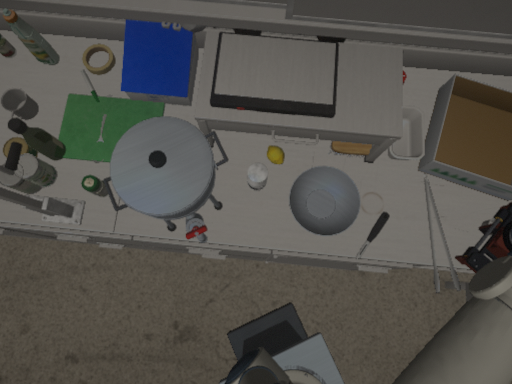

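The side view shows the urn lid near (212,60), red wings at (174,157), churn (286,200), lemon (327,213) and bowl (310,293). In the top view they are at urn (162,165), wings (197,232), churn (257,177), lemon (276,155) and bowl (325,200).

```bash
cat > h.py <<'E'
import numpy as np,cv2
from scipy.spatial.transform import Rotation as R
def cloud(i):
    d=i["depth"];v,u=np.indices(d.shape);K=i["camera_matrix"]
    c=np.stack([(u-K[0,2])/K[0,0]*d,-(v-K[1,2])/K[1,1]*d,-d,np.ones_like(d)],-1)
    return (c@np.linalg.inv(i["view"]).T)[...,:3]
def red(f):
    h=cv2.cvtColor(f,cv2.COLOR_BGR2HSV);return ((h[...,0]<8)|(h[...,0]>172))&(h[...,1]>150)&(h[...,2]>80)
def circ(p):
    A=np.c_[2*p[:,:2],np.ones(len(p))];s=np.linalg.lstsq(A,(p[:,:2]**2).sum(1),rcond=None)[0]
    return s[:2],np.sqrt(s[2]+s[:2]@s[:2])
E
python3 - <<'E'
from h import *
np.set_printoptions(precision=4,suppress=True)
win={"side":dict(red=(140,140,200,175),urn=(140,15,285,150),bowl=(250,235,370,350),churn=(268,178,305,228),lemon=(312,198,342,230)),
"top":dict(red=(180,220,215,245),urn=(100,110,225,225),bowl=(280,160,368,240),churn=(243,160,270,192),lemon=(264,143,288,168))}
for n in win:
    i=np.load(f"pics/{n}.npz");P=cloud(i);m=red(i["frame"])
    for k,(a,b,c,d) in win[n].items():
        p=P[b:d,a:c].reshape(-1,3)
        if k=="red":
            q=p[m[b:d,a:c].ravel()];print(n,k,len(q),q.mean(0),np.median(q,0),q.min(0),q.max(0)); w,V=np.linalg.eigh(np.cov(q.T));print(w,V.T[::-1])
        elif k=="urn":
            q=p[(p[:,2]>.19)&(p[:,2]<.345)];q2=q[(q[:,2]>.318)&(q[:,2]<.335)]
            hull=cv2.convexHull(q2[:,:2].astype(np.float32))[:,0];print(n,k,circ(hull),q2.min(0),q2.max(0))
            kn=p[p[:,2]>.357];print("knob",kn.mean(0),len(kn))
        elif k=="bowl":
            q=p[(p[:,2]>.058)&(p[:,2]<.075)];hull=cv2.convexHull(q[:,:2].astype(np.float32))[:,0];print(n,k,circ(hull),q.min(0),q.max(0),p[:,2].min())
        else:
            q=p[p[:,2]>.02];print(n,k,q.min(0),q.max(0),q.mean(0))
E
```

```text
side red 128 [0.5268 0.0352 0.2073] [0.5259 0.0316 0.208 ] [0.5198 0.0104 0.1922] [0.543  0.0642 0.2123]
[0.     0.     0.0003] [[ 0.0127 -0.9998 -0.0164]
 [ 0.8999  0.0185 -0.4356]
 [ 0.4358 -0.0092  0.9   ]]
side urn (array([0.681 , 0.0388]), np.float64(0.11647791298600081)) [ 0.5643 -0.0783  0.318 ] [0.7968 0.1552 0.335 ]
knob [ 0.5944 -0.0431  0.4743] 376
side bowl (array([ 0.4828, -0.3271]), np.float64(0.10404367682458633)) [ 0.3782 -0.4312  0.058 ] [ 0.5866 -0.2231  0.0699] -0.07036147041496987
side churn [ 0.2455 -0.3718  0.0201] [ 0.6574 -0.1482  0.9174] [ 0.6168 -0.1834  0.0927]
side lemon [ 0.2455 -0.3718  0.0206] [ 0.7104 -0.2388  0.9174] [ 0.6602 -0.2688  0.0619]
top red 78 [0.5241 0.0382 0.2196] [0.5257 0.0368 0.2086] [ 0.3826 -0.0395  0.1906] [0.542  0.0644 1.1224]
[0.     0.0003 0.0111] [[-0.1545 -0.0864  0.9842]
 [-0.0327  0.9961  0.0823]
 [-0.9875 -0.0195 -0.1567]]
top urn (array([0.6825, 0.0399]), np.float64(0.11717404275618744)) [ 0.5651 -0.0773  0.3181] [0.7989 0.1578 0.335 ]
knob [0.6169 0.0228 0.5285] 315
top bowl (array([ 0.4822, -0.3277]), np.float64(0.103935398645446)) [ 0.3791 -0.4325  0.058 ] [ 0.5864 -0.224   0.0721] -0.0075807431113317225
top churn [ 0.3826 -0.2068  0.0204] [ 0.6568 -0.0395  1.1224] [ 0.6204 -0.1736  0.1027]
top lemon [ 0.3826 -0.2901  0.0203] [ 0.7111 -0.0395  1.1224] [ 0.6712 -0.2596  0.0467]
```

Measurements agree with the given sizes. The rim radius is 117 mm, the bowl radius 104 mm and the wing length 54 mm. The wing centre comes out at about (0.531, 0.037, 0.1995), and the lean plane is about 0.7° off x. Next I go to a stand-off along the axis, test a twist stroke in free air, and look with the wrist camera.

```bash
python3 - <<'E'
from bench import *
from h import *
np.set_printoptions(precision=4,suppress=True)
t=state()["time"]
def lap(n):
    global t;s=state();print(n,round(s["time"]-t,2),s["ee_pos"],s["ft_force"]);t=s["time"]
p=np.array(state()["ee_pos"]);move_l(p+[0,0,.08],.2);lap("up")
move_to(tcp(.10),tool(0));lap("stand-off")
move_l(tcp(.1015),.002,orientation=tool(np.radians(20)));lap("twist .002")
move_to(tcp(.10),tool(np.radians(0)));lap("twist movej")
i=get_image("wrist");np.savez("pics/w.npz",**i);cv2.imwrite("pics/w.png",i["frame"])
print(i["camera_matrix"],i["view"])
m=red(i["frame"]);print(m.sum())
v,u=np.nonzero(m);K=i["camera_matrix"];d=i["depth"][v,u]
a=(u-K[0,2])/K[0,0];b=(v-K[1,2])/K[1,1];r=np.hypot(a,b);k=np.tan(r)/r
X=np.c_[a*k*d,-b*k*d,-d,np.ones_like(d)]@np.linalg.inv(i["view"]).T
X=X[:,:3];ok=np.linalg.norm(X-C,axis=1)<.06;X=X[ok]
Rt=R.from_quat(np.roll(tool(0),-1)).as_matrix()
Y=(X-C)@Rt # in tool axes: z<0 is above
print(len(X),Y.min(0),Y.max(0));top=Y[Y[:,2]<Y[:,2].min()+.004];print(len(top),top.min(0),top.max(0),top.mean(0))
box=cv2.minAreaRect((top[:,:2]*1000).astype(np.float32));print(box)
E
```

```text
up 0.54 [ 0.224  -0.5565  0.3088] [-0.1826  0.3054 -0.598 ]
stand-off 2.31 [0.4896 0.0363 0.2781] [-0.1775  0.4493  0.1044]
twist .002 0.65 [0.4888 0.0365 0.2794] [-0.3303  0.0432 -0.5715]
twist movej 0.43 [0.4895 0.0367 0.2781] [-0.3766 -0.1671 -0.2677]
[[297.3186   0.     252.419 ]
 [  0.     297.3186 187.8804]
 [  0.       0.       1.    ]] [[ 0.0098 -1.     -0.0014  0.0313]
 [ 0.9798  0.0093  0.1998 -0.566 ]
 [-0.1998 -0.0033  0.9798 -0.3439]
 [ 0.      0.      0.      1.    ]]
1161
1110 [-0.0075 -0.028  -0.0116] [0.0087 0.0258 0.0135]
713 [-0.0072 -0.0278 -0.0116] [ 0.0051  0.0257 -0.0076] [-0.001  -0.0004 -0.0092]
((-1.0456452369689941, -1.0426311492919922), (12.255912780761719, 53.58538055419922), 0.05710681155323982)
```

View pics/w.png

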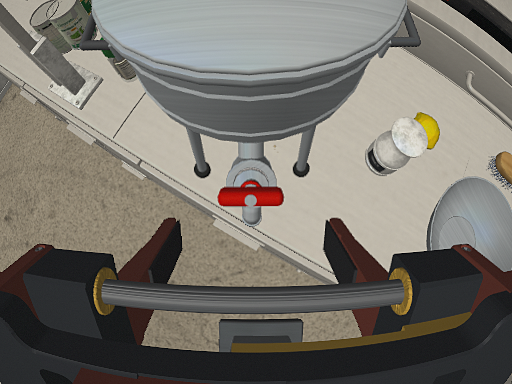

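The wrist view shows the wings at (251,197), centred between the open fingers and level with them. The residual offset is about 1 mm, so I correct half of it, then approach, grip and try the first strokes while watching the forces.

```bash
cat >> h.py <<'E'
C=np.array([.5312,.0379,.1995])
def rep(n,s):
    f=np.array(s["ft_force"]);print(n,"t%.2f"%s["time"],"axial %.1f lat %.1f"%(f@U,np.linalg.norm(f-f@U*U)),"Mz %.2f"%(np.array(s["moment"])@U),"gap %.4f F %.1f"%(s["finger_gap"],s["finger_force"]),"h %.4f"%((np.array(s["ee_pos"])-tcp(0))@U),flush=True);return f@U
E
python3 - <<'E'
from bench import *
from h import *
move_l(tcp(0),.12,orientation=tool(0));rep("at",state())
close();rep("closed",state())
h=0
for a,dh in((20,.0006),(-20,.0012),(20,.0012)):
    h+=dh
    move_l(tcp(h),dh/1.1,orientation=tool(np.radians(a)));rep(f"{a} {h*1e3:.1f}",state())
E
```

```text
at t5.06 axial 0.9 lat 0.2 Mz 0.06 gap 0.0880 F 0.0 h 0.0008
closed t5.66 axial 3.9 lat 2.9 Mz 0.02 gap 0.0560 F 30.0 h 0.0004
20 0.6 t6.16 axial 2.3 lat 2.8 Mz -0.59 gap 0.0555 F 30.0 h 0.0005
-20 1.8 t7.01 axial -1.2 lat 6.8 Mz 0.41 gap 0.0562 F 30.0 h 0.0012
20 3.0 t7.86 axial -5.9 lat 3.8 Mz -0.44 gap 0.0559 F 30.0 h 0.0022
```

```bash
python3 - <<'E'
from bench import *
from h import *
h=.003;a=20;f=-5.9
for k in range(9):
    a=-a; dh=.0016 if f>-8 else .0009 if f>-11 else .0003
    h+=dh
    move_l(tcp(h),dh/1.1,orientation=tool(np.radians(a)));f=rep(f"{a} {h*1e3:.1f}",state())
    if f<-14: break
i=get_image("wrist");cv2.imwrite("pics/w2.png",i["frame"])
i=get_image("side");cv2.imwrite("pics/s2.png",cv2.resize(i["frame"][90:220,120:260],None,fx=4,fy=4))
P=cloud(i)[15:150,140:285].reshape(-1,3);q=P[(P[:,2]>.318)&(P[:,2]<.335)&(P[:,0]>.6)]
print(q.max(0),q.min(0))
E
```

```text
-20 4.6 t8.71 axial -3.4 lat 6.6 Mz 0.12 gap 0.0558 F 30.0 h 0.0039
20 6.2 t9.56 axial -6.5 lat 3.1 Mz -0.31 gap 0.0559 F 30.0 h 0.0055
-20 7.8 t10.41 axial -5.0 lat 6.3 Mz 0.09 gap 0.0555 F 30.0 h 0.0073
20 9.4 t11.26 axial -4.2 lat 4.4 Mz -0.13 gap 0.0557 F 30.0 h 0.0092
-20 11.0 t12.11 axial -3.0 lat 6.8 Mz 0.12 gap 0.0557 F 30.0 h 0.0109
20 12.6 t12.96 axial -3.3 lat 5.5 Mz -0.06 gap 0.0558 F 30.0 h 0.0125
-20 14.2 t13.81 axial -4.7 lat 7.6 Mz -0.02 gap 0.0559 F 30.0 h 0.0139
20 15.8 t14.66 axial -5.8 lat 5.3 Mz 0.03 gap 0.0561 F 30.0 h 0.0156
-20 17.4 t15.51 axial -4.7 lat 7.7 Mz 0.04 gap 0.0556 F 30.0 h 0.0172
[0.79666928 0.15462438 0.33499961] [ 0.60001353 -0.07833658  0.31807988]
```

View pics/w2.png

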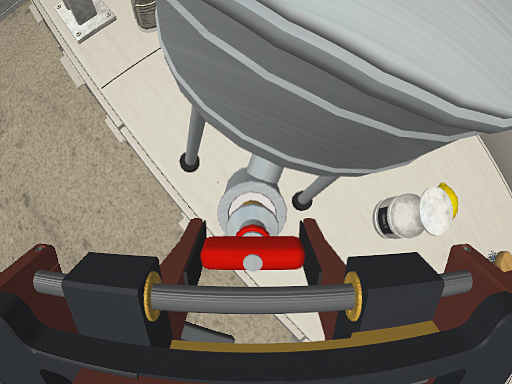

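The plug has risen. Its collar stands clear of the barrel at (250,215), the wings are squarely held, and the urn hasn't moved. Now the straight draw, then I check the bowl profile and placing IK.

```bash
cat >> h.py <<'E'
B=np.array([.4825,-.3274]);by=np.arctan2(B[1],B[0]);ex=np.r_[np.cos(by),np.sin(by),0]
def place(lean,off,z):
    "TCP for plug small end at off (outwards) from bowl axis, height z"
    u=R.from_euler("z",by).apply([-np.sin(lean),0,np.cos(lean)])
    return np.r_[B,z]+off*ex+.079*u
E
python3 - <<'E'
from bench import *
from h import *
np.set_printoptions(precision=3,suppress=True)
move_l(tcp(.019),.0016,orientation=tool(0));rep("straight",state())
for h,v in((.025,.012),(.04,.03),(.075,.05),(.11,.1)):
    move_l(tcp(h),v,orientation=tool(0));f=rep(f"{h}",state())
    if f<-15:break
i=np.load("pics/top.npz");P=cloud(i)[160:240,280:368].reshape(-1,3);r=np.linalg.norm(P[:,:2]-B,axis=1)
for a in range(0,110,10):
    s=(r>a/1e3)&(r<a/1e3+.01);print(a,np.median(P[s,2]).round(4))
for ld in(30,40,50,60):
  for fl in(1,-1):
    o=tool(0,np.radians(ld),by,fl);print(ld,fl,*[inverse_kinematics(place(np.radians(ld),.02,z),o) for z in(.02,.15)])
i=get_image("side");cv2.imwrite("pics/s3.png",cv2.resize(i["frame"][60:240,60:300],None,fx=3,fy=3))
E
```

```text
straight t16.29 axial -4.4 lat 5.6 Mz -0.04 gap 0.0558 F 30.0 h 0.0189
0.025 t16.94 axial -3.8 lat 4.4 Mz 0.03 gap 0.0555 F 30.0 h 0.0255
0.04 t17.59 axial -3.9 lat 3.0 Mz 0.00 gap 0.0561 F 30.0 h 0.0402
0.075 t18.44 axial -3.9 lat 3.0 Mz 0.03 gap 0.0559 F 30.0 h 0.0747
0.11 t18.94 axial -4.4 lat 1.6 Mz -0.01 gap 0.0557 F 30.0 h 0.1102
0 0.0033
10 0.0045
20 0.0043
30 0.0043
40 0.006
50 0.0107
60 0.015
70 0.0233
80 0.0331
90 0.0495
100 0.0606
30 1 [-0.683 -0.459  2.048  0.05   1.031  1.47 ] [-0.683 -0.488  1.838  0.045  1.27   1.482]
30 -1 [-0.683 -0.459  2.048  0.05   1.031 -1.672] [-0.683 -0.488  1.838  0.045  1.27  -1.659]
40 1 [-0.698 -0.646  2.245  0.088  0.849  1.434] [-0.698 -0.683  2.036  0.074  1.094  1.458]
40 -1 [-0.698 -0.646  2.245  0.088  0.849 -1.707] [-0.698 -0.683  2.036  0.074  1.094 -1.683]
50 1 [-0.717 -0.832  2.44   0.15   0.669  1.375] None
50 -1 [-0.717 -0.832  2.44   0.15   0.669 -1.767] None
60 1 None None
60 -1 None None
```

View pics/s3.png

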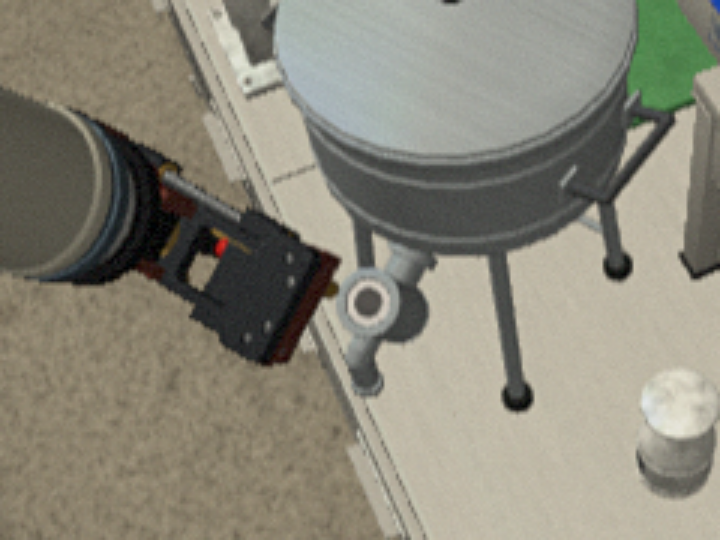

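The plug is out and held, with its brass tip just showing beside the empty barrel at (367,300) in the crop. The urn stands where it was. I swing over to the bowl, lean the plug at 45° and lower it until it touches.

```bash
python3 - <<'E'
from bench import *
from h import *
np.set_printoptions(precision=3,suppress=True)
q=np.array(state()["joint_pos"]);q[0]=-.70;movej(q);rep("swing",state())
l=np.radians(40);o=tool(0,l,by)
move_to(place(l,.03,.09),o);print(state()["time"],state()["ee_pos"])
l=np.radians(45);o=tool(0,l,by)
move_l(place(l,.03,.03),.1,orientation=o);f0=np.array(state()["ft_force"]);print(f0)
z=.03
while z>.0:
    z-=.003;move_l(place(l,.03,z),.03);f=np.array(state()["ft_force"])
    if f[2]-f0[2]>2.5:break
print(z,f,state()["time"])
i=get_image("side");cv2.imwrite("pics/s4.png",cv2.resize(i["frame"][204:384,220:400],None,fx=3,fy=3))
E
```

```text
swing t20.25 axial -4.6 lat 3.2 Mz -0.17 gap 0.0561 F 30.0 h 0.1537
20.925 [ 0.466 -0.315  0.152]
[-0.654  0.317 -4.705]
0.0060000000000000045 [-0.176 -0.039  2.218] 23.725
```

View pics/s4.png

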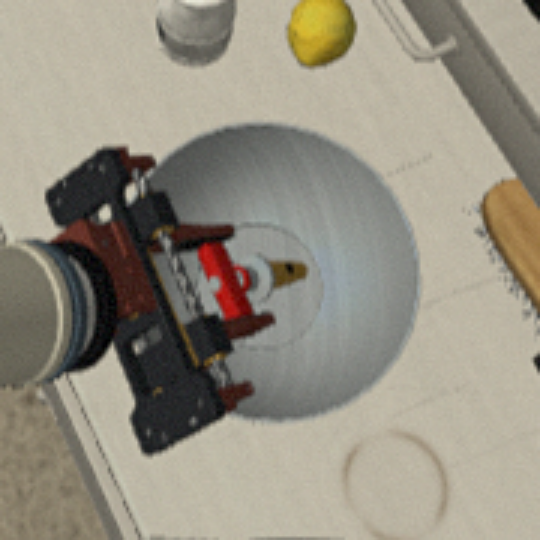

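The plug's tip rests on the bowl floor near the middle (crop (290,268)), and the fingers are well inside the rim. Releasing, backing off along the axis.

```bash
python3 - <<'E'
from bench import *
from h import *
gripper_open();hold(.4)
l=np.radians(45);u=R.from_euler("z",by).apply([-np.sin(l),0,np.cos(l)])
p=np.array(state()["ee_pos"])
try: move_l(p+.10*u,.1)
except Exception as e:
    print(e); move_l(p+.05*u,.1); move_l(p+.05*u+[0,0,.08],.1)
print(state()["ee_pos"],state()["ft_force"],state()["time"])
i=get_image("side");cv2.imwrite("pics/s5.png",cv2.resize(i["frame"],None,fx=1.5,fy=1.5))
E
```

```text
the arm cannot follow that straight line within its joint rangesTraceback (most recent call last):
  File "<stdin>", line 6, in <module>
bench.IKError: the arm cannot follow that straight line within its joint ranges

During handling of the above exception, another exception occurred:

Traceback (most recent call last):
bench.IKError: the arm cannot follow that straight line within its joint ranges
```

```bash
python3 - <<'E'
from bench import *
from h import *
p=np.array(state()["ee_pos"])
move_l(p+[0,0,.03]-.015*ex,.08,orientation=tool(0,np.radians(40),by))
move_l(p+[0,0,.15]-.03*ex,.12,orientation=tool(0,np.radians(30),by))
print(state()["ee_pos"],state()["ft_force"],state()["time"])
i=get_image("side");cv2.imwrite("pics/s5.png",cv2.resize(i["frame"],None,fx=1.5,fy=1.5))
E
```

```text
[ 0.43599055 -0.29579138  0.21040122] [-0.03184615  0.82896274 -0.04552784] 26.5833
```

View pics/s5.png

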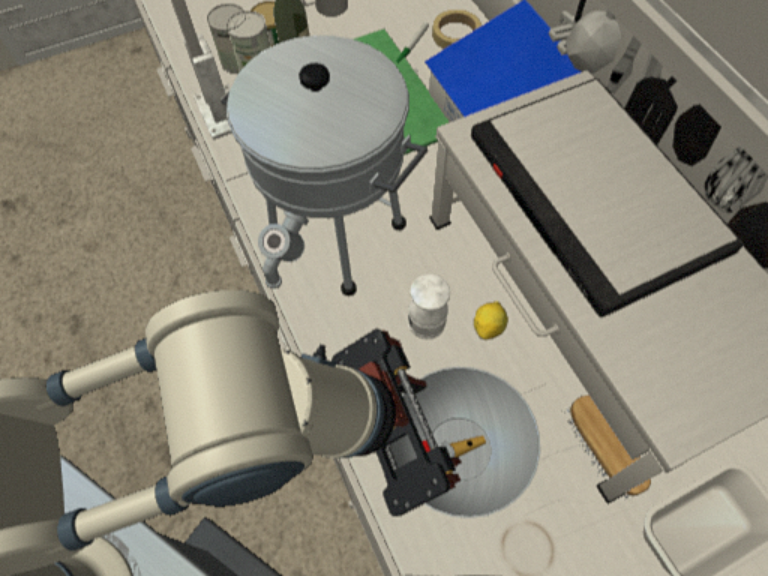

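The plug lies in the bowl, its brass end at (467,443). The gripper is clear above it, and the urn, shaker and lemon are in place.

```bash
python3 - <<'E'
from bench import *
hold(.5);print(job_done())
E
```

```text
the job is handed in; nothing more can be done
None
```

The plug was twisted loose, drawn out along its axis and set down in the bowl, with the urn, shaker and lemon left in place as far as the pictures show; the job was handed in at about 27 s of the 58 s allowed, and no verdict came back.

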